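# Return a bottle to its place in the packed row

### The arm

A 6-joint arm with a two-finger parallel gripper is mounted at the origin on a cart in front of the work surface, level with it; the furniture and walls round the work are solid. World frame = base frame: x ahead of the robot, y to its left, z up, the work surface at z = 0. Lengths are in m, angles in rad, forces in N, time in s.
With the tool pointing down it reaches from about 0.35 to 1 m from the base axis. Payload 7.1 kg.
Tool frame: the origin (TCP) lies between the finger pads; the fingertips stand 22 mm ahead of it and the grasp point (between the pads) lies 3 mm ahead of it; z points along the fingers, y is the line along which they close (so a half turn about z gives the same grasp; the last joint's range is limited). The gripper opens to 85 mm and grips with 20 to 120 N. Pads are 22 mm wide; open, the fingers measure 114 mm over their backs; the gripper's body (76 mm by 85 mm) begins 54 mm behind the grasp point. The pads swing forward as they close: fully open they stand 13 mm farther back than shut.
Start: joints at [1.145, 0.423, 1.63, -0, 1.089, -0.019], TCP at [0.247, 0.574, 0.253] pointing down, gripper open.
Joint ranges: [-3, 3], [-0.9, 2.11], [0.09, 2.58], [-1.31, 4.45], [0.11, 2.69], [-2.54, 2.54]. Speed limits (rad/s): [2.39, 2.39, 3.01, 3.14, 3.14, 3.14].

### API

Orientations are given as a rotation vector (axis times angle).
In Python, from rig import manip, viewer, sensors gives the robot as it stands (manip), with the cameras (viewer) and the readings (sensors). Calls block until the motion is done:
- manip.move_to(position, orientation): joint-space move of the TCP to a pose.
- manip.servo_line(position, orientation=None, rate=0.15): straight line of the TCP; orientation=None keeps the orientation; rate is the mean speed in m/s.
- manip.set_joints(angles): joint-space move.
- manip.command_gripper(opening, f_grip=None): finger opening in m; f_grip is the grip in N (None keeps the last); returns when the fingers have stopped.
- manip.hold(seconds).
- manip.solve_ik(position, orientation): joint angles nearest the present ones, or None.
- viewer.camera(name): name is "scene" or "top"; returns a dict with "image" (384x512x3 uint8, red, green, blue), "fx", "fy", "cx", "cy" (pixels), "k1" (the pictures are not rectified: a ray, as slopes to the right and down, at radius r is drawn at 1 + k1 r^2 times it, then the intrinsics apply), "cam_to_world" (4x4, takes a point from camera to world coordinates). Camera axes: x right, y down, z forward; pixel columns grow to the right and rows downward; lengths in m; the calibration is good to about 2 mm. A picture is of the moment at which its call begins. There is no depth.
A pose or a line that the arm cannot do raises manip.IKError and nothing moves.
- manip.sign_off(): hands the job in; it is judged then, once.
Readings, each from a call of its own:
- sensors.get_time(): time.
- sensors.get_joint_positions(): joint angles.
- sensors.get_joint_vel(): joint speeds.
- sensors.get_tau(): joint torques, N m.
- sensors.get_position(): TCP position.
- sensors.get_ee_rot(): TCP orientation.
- sensors.get_contact_force(): force on the tool from outside, world axes, zero at the start.
- sensors.get_torque(): the same for the moment, N m.
- sensors.get_width(): finger opening in m.
- sensors.get_grip_force(): force on a finger pad.
Only numpy, scipy, OpenCV 4.12 (cv2) and the standard library are available. Lean on these libraries where they do the work, as an engineer would, in place of code of your own. Each camera call takes 0.05 s, during which the arm holds its last target. There are 200 camera calls.

### The job

Put the loose stout bottle with the wide cap back in the packed bottle rack, directly to the right of its twin (seen from the robot) so that the older one is used first: slide the end stop away and slide the neighbours along to make room, without lifting any bottle of the row out of the rack or tipping one over. Lower the bottle in without dropping it, then slide the end stop up to the row again so that the whole row stands upright and snug. Leave the tall bottle and the shaker jar on the worktop where they are.

Things in the scene. Friction and masses are not known exactly. Their poses are not given: they have to be found in the camera images.
- rack: fixed white bottle rack: channel 400 mm long, 86 deep outside, 70 inside; floor 6 mm thick; front and back rails 40 high; left end wall 120 high, inner face at y = +190 mm; right end wall 40 high. Origin: centre of underside; x across the channel, away from the robot, y along the row to the left. Four bottles stand packed from the left wall at about 60 mm spacing; the twin is never rightmost.
- end_stop (a joint): sliding end stop (an upright aluminium plate 62 mm wide, 122 mm high, in the channel to the right of the row): 0 when its row-side face is at rack y = -51 mm, growing to 0.115 m as it slides to the right (rack -y). It stays where it is left; friction about 2 N. It starts close to the row of four, at 0 to 0.004; with five bottles packed tight it would read about 0.048.
- stop_tab (a point): centre of the top of the grey grip tab on the end stop, 185 mm above the worktop. The tab is 36 mm wide across the channel (rack x), 14 mm thick along the row, and stands free for 57 mm below this point. Its centre is 13 mm to the right of the stop's row-side face. It moves with the stop.
- loose_bottle: the bottle to put away, standing on the worktop in front of the rack between or beside the tall bottle and the shaker jar: stout squeeze bottle with a wide cap, body 62 mm diameter up to 137 mm, cap 38 mm diameter from 134 to 174 mm (its top). Origin at the centre of its underside, z up. 0.15 to 0.26 kg.
- twin_bottle: the twin of the loose bottle, in the rack's row: the same stout shape with the same wide cap and the same sizes, the only one of its kind in the row. Origin at the centre of its underside, z up.
- row_bottle_a: slim squeeze bottle with a narrow pointed spout, standing in the rack's row: round body 55 mm diameter up to 146 mm, neck 30 mm diameter from 135 to 154 mm, spout 20 mm diameter or less up to 186 mm. Origin at the centre of its underside, z up. About 0.2 kg; pulled along the floor by its upper part it leans, as its foot drags.
- row_bottle_b: slim squeeze bottle with a narrow pointed spout, standing in the rack's row: round body 55 mm diameter up to 146 mm, neck 30 mm diameter from 135 to 154 mm, spout 20 mm diameter or less up to 186 mm. Origin at the centre of its underside, z up. About 0.2 kg; pulled along the floor by its upper part it leans, as its foot drags.
- row_bottle_c: slim squeeze bottle with a narrow pointed spout, standing in the rack's row: round body 55 mm diameter up to 146 mm, neck 30 mm diameter from 135 to 154 mm, spout 20 mm diameter or less up to 186 mm. Origin at the centre of its underside, z up. About 0.2 kg; pulled along the floor by its upper part it leans, as its foot drags.
- tall_bottle: bystander: slim squeeze bottle, 55 mm diameter, 200 mm high with its narrow pointed spout, standing on the worktop near the loose bottle. Origin at the centre of its underside.
- shaker_jar: bystander: round shaker jar, 72 mm diameter, 109 mm high, standing on the worktop near the loose bottle. Origin at the centre of its underside.

How it is judged:
At the end, for the whole second after the job is handed in: All five bottles stand upright (within 0.1 rad), at rest, on the rack's floor; the loose bottle is in the channel, to the right of its twin (towards rack -y) and next to it (centres less than 85 mm apart); the end stop has been slid up to the row (joint below 0.062 m) (z of each of twin_bottle, row_bottle_a, row_bottle_b, row_bottle_c, loose_bottle in the frame of rack below 0.012 m and angle between each of twin_bottle, row_bottle_a, row_bottle_b, row_bottle_c, loose_bottle's own z axis and vertical below 0.1 rad and linear speed of each of twin_bottle, row_bottle_a, row_bottle_b, row_bottle_c, loose_bottle below 0.02 m/s and x of loose_bottle in the frame of rack between -0.012 and 0.012 m and horizontal distance between loose_bottle and twin_bottle below 0.085 m and ((y of loose_bottle in the frame of rack below 0.16 m and y of twin_bottle in the frame of rack above 0.16 m) or (y of loose_bottle in the frame of rack below 0.14 m and y of twin_bottle in the frame of rack above 0.14 m) or (y of loose_bottle in the frame of rack below 0.12 m and y of twin_bottle in the frame of rack above 0.12 m) or (y of loose_bottle in the frame of rack below 0.1 m and y of twin_bottle in the frame of rack above 0.1 m) or (y of loose_bottle in the frame of rack below 0.08 m and y of twin_bottle in the frame of rack above 0.08 m) or (y of loose_bottle in the frame of rack below 0.06 m and y of twin_bottle in the frame of rack above 0.06 m) or (y of loose_bottle in the frame of rack below 0.04 m and y of twin_bottle in the frame of rack above 0.04 m) or (y of loose_bottle in the frame of rack below 0.02 m and y of twin_bottle in the frame of rack above 0.02 m) or (y of loose_bottle in the frame of rack below 0 m and y of twin_bottle in the frame of rack above 0 m) or (y of loose_bottle in the frame of rack below -0.02 m and y of twin_bottle in the frame of rack above -0.02 m) or (y of loose_bottle in the frame of rack below -0.04 m and y of twin_bottle in the frame of rack above -0.04 m) or (y of loose_bottle in the frame of rack below -0.06 m and y of twin_bottle in the frame of rack above -0.06 m) or (y of loose_bottle in the frame of rack below -0.08 m and y of twin_bottle in the frame of rack above -0.08 m) or (y of loose_bottle in the frame of rack below -0.1 m and y of twin_bottle in the frame of rack above -0.1 m) or (y of loose_bottle in the frame of rack below -0.12 m and y of twin_bottle in the frame of rack above -0.12 m) or (y of loose_bottle in the frame of rack below -0.14 m and y of twin_bottle in the frame of rack above -0.14 m)) and value of joint end_stop below 0.062 m); the robot touches nothing.
It fails at once if a bottle of the row is lifted more than 30 mm off the rack's floor (z of any of twin_bottle, row_bottle_a, row_bottle_b, row_bottle_c in the frame of rack above 0.036 m).
It fails at once if a bottle of the row is tipped over (more than 35 degrees) (angle between any of twin_bottle, row_bottle_a, row_bottle_b, row_bottle_c's own z axis and vertical above 0.61 rad).
It fails at once if the loose bottle is dropped (it falls freely at over 0.6 m/s) (linear speed of loose_bottle above 0.6 m/s and contact force between loose_bottle and the fingers below 0.1 N and height (world z) of loose_bottle above 0.03 m).
It fails at once if the tall bottle or the shaker jar is moved more than 30 mm (distance of any of tall_bottle, shaker_jar from where it was at the start of the episode above 0.03 m).
It also fails if it takes over 64 s, if anything falls off the work surface, if the arm or the gripper's body presses on something with over 40 N, if the wrist force passes 120 N, or if a joint passes its speed limit or range.

## Working session

There is one attempt and no reset: what is moved stays moved. The work goes in short steps, each a Python script; the robot and the scene stay as the last script left them, time stands still between calls to the robot, and variables do not carry over. Pictures are saved under pics/ and viewed, at most 10 in all, crops included, and the job is handed in when it is done.

```bash
mkdir -p pics; ls
python3 - <<'E'
from rig import manip, viewer, sensors
import cv2
for n in("scene","top"):
    c=viewer.camera(n); cv2.imwrite(f"pics/{n}0.png",c["image"][:,:,::-1]); print(n,c["fx"],c["fy"],c["cx"],c["cy"],c["k1"],c["cam_to_world"])
print(sensors.get_time(),sensors.get_ee_rot(),sensors.get_width(),sensors.get_contact_force())
E
```

```text
pics
rig.py
scene 356.1069063149722 356.1069063149722 253.8188294033703 193.4528741083592 -0.08314388051223737 [[ 0.80436588 -0.37261957  0.46276365  0.11725193]
 [-0.59389662 -0.48223937  0.64399689 -0.54173158]
 [-0.016803   -0.79284289 -0.60919439  0.65249091]
 [ 0.          0.          0.          1.        ]]
top 415.78262391781516 415.78262391781516 257.03417620107786 196.1897454239781 -0.11808872543536178 [[ 0.35823533 -0.8776584   0.31840724  0.22643015]
 [-0.93358366 -0.34018743  0.11266795 -0.07767912]
 [ 0.00943417 -0.33762144 -0.9412347   1.03586175]
 [ 0.          0.          0.          1.        ]]
0.1 [-6.34554668e-01 -3.07650869e+00  2.05988472e-03] 0.08571528638886564 [-0.18616281  0.79861197  0.09864707]
```

View pics/scene0.png

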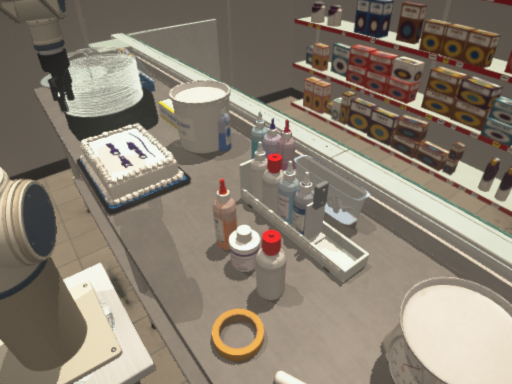

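View pics/top0.png

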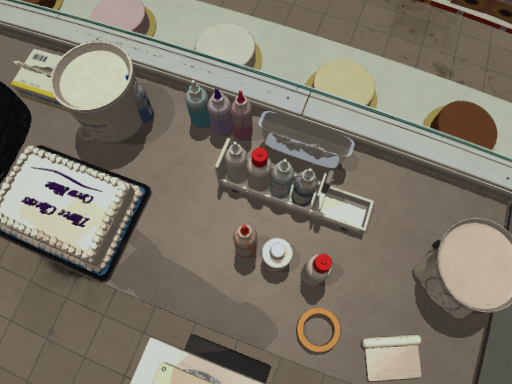

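The row in both views, left to right, is slim, twin (red cap, top ≈(260,156)), slim, slim, stop. The loose bottle has the red cap at top ≈(322,262). I'll enlarge crops to pick precise pixels.

```bash
cat > h.py <<'E'
from rig import manip, viewer, sensors
import numpy as np, cv2
def ray(c,px):
    K=np.array([[c["fx"],0,c["cx"]],[0,c["fy"],c["cy"]],[0,0,1.]])
    u=cv2.undistortPoints(np.array([[px]],float),K,np.array([c["k1"],0,0,0.]))[0,0]
    T=c["cam_to_world"]; d=T[:3,:3]@np.array([*u,1]); return T[:3,3],d/np.linalg.norm(d)
def plane(c,px,z):
    o,d=ray(c,px); return o+d*(z-o[2])/d[2]
def tri(cs,ps,ct,pt):
    (o1,d1),(o2,d2)=ray(cs,ps),ray(ct,pt)
    s=np.linalg.lstsq(np.c_[d1,-d2],o2-o1,rcond=None)[0]
    a,b=o1+s[0]*d1,o2+s[1]*d2
    return (a+b)/2,np.linalg.norm(a-b)
def red(c,box):
    x0,y0,x1,y1=box; hsv=cv2.cvtColor(c["image"],cv2.COLOR_RGB2HSV)[y0:y1,x0:x1]
    m=((hsv[...,0]<8)|(hsv[...,0]>172))&(hsv[...,1]>150)&(hsv[...,2]>90)
    n,l,st,ce=cv2.connectedComponentsWithStats(m.astype(np.uint8))
    i=1+np.argmax(st[1:,4]); return ce[i]+[x0,y0],st[i]+[x0,y0,0,0,0]
def crop(c,box,f,name):
    x0,y0,x1,y1=box
    cv2.imwrite(name,cv2.resize(c["image"][y0:y1,x0:x1,::-1],None,fx=f,fy=f,interpolation=cv2.INTER_CUBIC))
E
python3 - <<'E'
from h import *
s,t=viewer.camera("scene"),viewer.camera("top")
crop(s,(205,140,375,305),3.6,"pics/s1.png"); crop(t,(210,130,380,290),3.7,"pics/t1.png")
for n,bs,bt in(("twin",(262,150,288,180),(245,142,275,175)),("loose",(258,225,290,260),(308,250,338,280))):
    a,sa=red(s,bs);b,sb=red(t,bt); print(n,a,sa,b,sb,*tri(s,a,t,b))
E
```

```text
twin [274.17410714 162.41071429] [268 153  14  20 224] [259.38121547 154.45303867] [252 148  16  14 181] [0.62160204 0.06145352 0.15191668] 0.006048557663504226
loose [270.98200514 241.52442159] [262 230  19  25 389] [323.1460177  261.96017699] [315 254  17  17 226] [ 0.43471059 -0.15768405  0.15122076] 0.004056265281840445
```

View pics/s1.png

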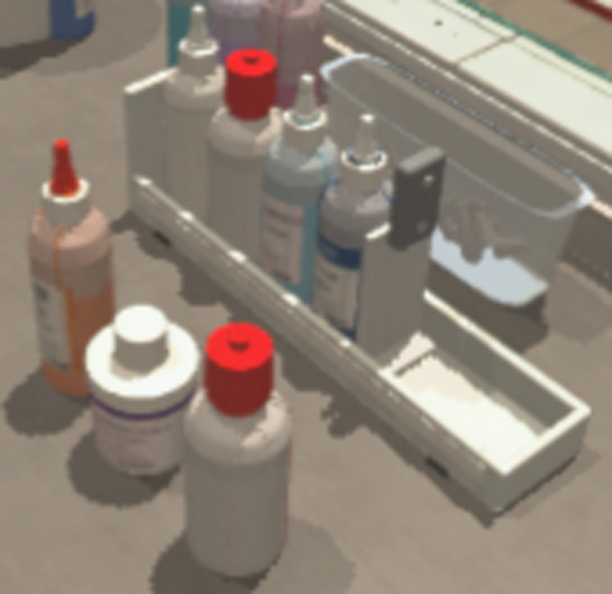

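View pics/t1.png

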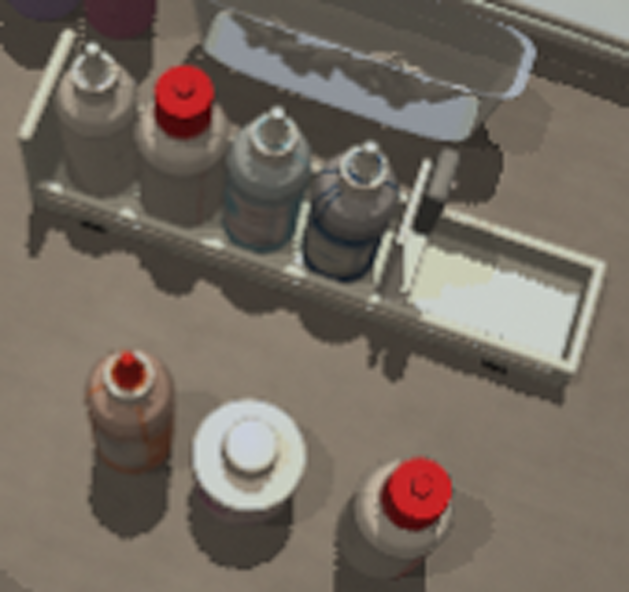

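Crop pixels read: twin cap top s(251,62)/t(184,90). Loose cap top s(239,345)/t(421,487). Spouts s(199,10),(306,80),(366,119) / t(92,50),(277,116),(370,150). Rack right-end corners s(492,477),(588,410) / t(572,370),(603,265).

Run:
```python
from h import *
s,t=viewer.camera("scene"),viewer.camera("top")
S=lambda p:(p[0]/3.6+205-.36,p[1]/3.6+140-.36); Tt=lambda p:(p[0]/3.7+210-.36,p[1]/3.7+130-.36)
P={}
for n,a,b,z in(("twincap",(251,62),(184,90),.18),("loosecap",(239,345),(421,487),.174),("sp1",(199,10),(92,50),.192),("sp3",(306,80),(277,116),.192),("sp4",(366,119),(370,150),.192),("endF",(492,477),(572,370),.04),("endB",(588,410),(603,265),.04),("wallF",(127,92),(24,137),.12),("tallspout",(62,143),(127,355),.2),("jar",(140,322),(252,440),.109)):
    p,e=tri(s,S(a),t,Tt(b)); q=plane(t,Tt(b),z);r=plane(s,S(a),z); P[n]=q;print(n,p.round(4),"gap%.4f"%e,"plane t",q[:2].round(4),"s",r[:2].round(4))
d=P["sp1"]-P["sp4"];print("axis",np.degrees(np.arctan2(d[1],d[0])))
d=P["endB"]-P["endF"];print("endaxis",np.degrees(np.arctan2(d[1],d[0])),np.linalg.norm(d))
# tab: dark gray
for c,box in((s,(308,175,332,215)),(t,(318,166,338,195))):
    x0,y0,x1,y1=box; g=c["image"][y0:y1,x0:x1].mean(2).astype(int); print(g.tolist() if 0 else "")
    cv2.imwrite(f"pics/tab{x0}.png",cv2.resize(c["image"][y0:y1,x0:x1,::-1],None,fx=14,fy=14,interpolation=cv2.INTER_NEAREST))
a,b=cv2.imread("pics/tab308.png"),cv2.imread("pics/tab318.png")
h=max(a.shape[0],b.shape[0]);o=np.zeros((h,a.shape[1]+b.shape[1]+8,3),np.uint8);o[:a.shape[0],:a.shape[1]]=a;o[:b.shape[0],-b.shape[1]:]=b
cv2.imwrite("pics/tab.png",o)
```

```text
twincap [0.6161 0.0579 0.1717] gap0.0014 plane t [0.6131 0.0563] s [0.6067 0.0476]
loosecap [ 0.4337 -0.1568  0.1671] gap0.0016 plane t [ 0.4328 -0.1565] s [ 0.4284 -0.1621]
sp1 [0.6145 0.1176 0.1876] gap0.0002 plane t [0.6126 0.1166] s [0.6097 0.1114]
sp3 [ 0.6131 -0.0034  0.1885] gap0.0008 plane t [ 0.6118 -0.0039] s [ 0.6088 -0.0075]
sp4 [ 0.6119 -0.0631  0.1895] gap0.0008 plane t [ 0.6111 -0.0634] s [ 0.6087 -0.0657]
endF [ 0.5749 -0.2388  0.0347] gap0.0091 plane t [ 0.5772 -0.2403] s [ 0.5661 -0.2401]
endB [ 0.6577 -0.2398  0.0389] gap0.0008 plane t [ 0.6575 -0.2398] s [ 0.6563 -0.2402]
wallF [0.5716 0.152  0.1159] gap0.0020 plane t [0.5711 0.1506] s [0.5671 0.1468]
tallspout [0.4388 0.0252 0.1964] gap0.0015 plane t [0.4386 0.0245] s [0.4355 0.0208]
jar [ 0.4382 -0.0553  0.106 ] gap0.0030 plane t [ 0.439  -0.0559] s [ 0.4349 -0.0577]
axis 89.5408160600351
endaxis 0.3547358713840455 0.08030615466271099
```

View pics/tab.png

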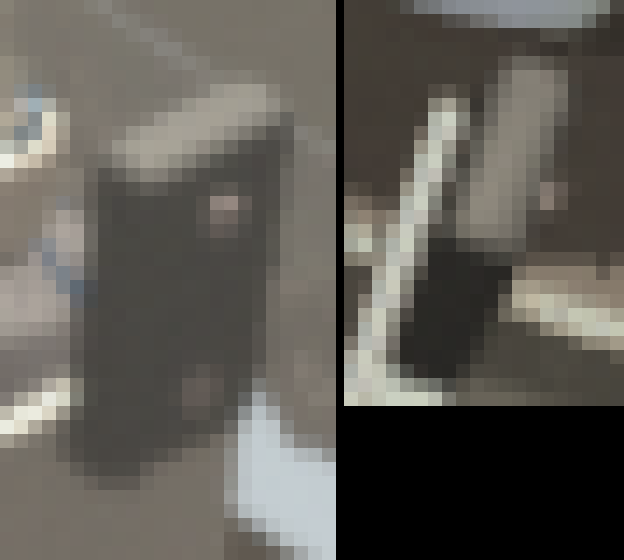

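The tab top face centres at about s(321.3,184.1) and t(329.7,176.1) in full-image pixels. The row bottles sit at rack y ≈ +.157, .097, .037 and -.023, which matches the 60 mm spacing. Next I grip the tab across x and slide the stop right.

```bash
cat >> h.py <<'E'
A=np.pi/np.sqrt(2)
def ori():
    q0=sensors.get_joint_positions(); best=None
    for r in([A,A,0],[A,-A,0]):
        q=manip.solve_ik([.55,-.1,.30],r)
        if q is not None and(best is None or abs(q[5])<best[0]): best=(abs(q[5]),r)
    return best[1]
E
python3 - <<'E'
from h import *
s,t=viewer.camera("scene"),viewer.camera("top")
p,e=tri(s,(321.3,184.1),t,(329.7,176.1)); q=plane(t,(329.7,176.1),.185)
print(p,e,q)
R=ori();print(R)
assert abs(p[2]-.185)<.012 and e<.006
x,y=(p[:2]+q[:2])/2
manip.move_to([x,y,.32],R); print(sensors.get_time(),sensors.get_joint_positions())
manip.servo_line([x,y,.168],rate=.15)
manip.command_gripper(.0,30); print(sensors.get_width(),sensors.get_grip_force(),sensors.get_contact_force(),sensors.get_position())
s=viewer.camera("scene");crop(s,(205,140,375,305),3.6,"pics/s2.png")
print(sensors.get_time())
E
```

```text
[ 0.61715493 -0.10893618  0.18150042] 0.0031414783143616756 [ 0.617054   -0.10959797  0.185     ]
[np.float64(2.221441469079183), np.float64(2.221441469079183), 0]
3.15 [-1.92933319e-01  3.60172214e-01  1.56391558e+00  2.09486452e-04
  1.21770190e+00 -1.94206384e-01]
0.03550418362355624 30.908018946647644 [-6.24815576  0.45695601  7.89086965] [ 0.61600142 -0.10929606  0.16862218]
4.875
```

View pics/s2.png

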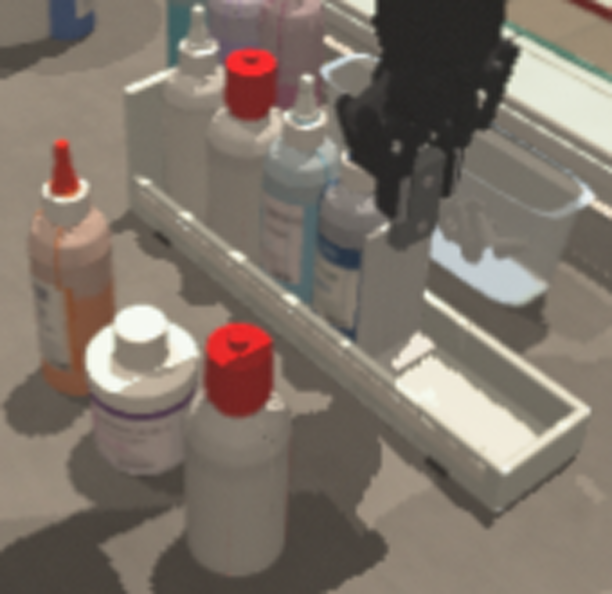

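The tab is gripped: width 35.5 mm, and the fingers straddle it in the picture at about (405,190). Next I slide the stop, then drag slim bottle 4 by its neck.

Run:
```python
from h import *
p=sensors.get_position(); manip.servo_line([p[0]-.001,p[1]-.108,p[2]],rate=.12)
print(sensors.get_position(),sensors.get_contact_force(),sensors.get_width())
manip.command_gripper(.085); q=sensors.get_position()
manip.servo_line([q[0],q[1],.285],rate=.3)
manip.servo_line([.613,-.0633,.285],rate=.3)
manip.servo_line([.613,-.0633,.166],rate=.2)
manip.command_gripper(0,35); print(sensors.get_width(),sensors.get_grip_force(),sensors.get_contact_force())
s=viewer.camera("scene")
q=sensors.get_position();manip.servo_line([q[0]-.0005,q[1]-.094,q[2]+.001],rate=.08)
print(sensors.get_position(),sensors.get_contact_force(),sensors.get_width(),sensors.get_time())
s2=viewer.camera("scene")
for c,n in((s,"a"),(s2,"b")): crop(c,(205,140,375,305),2.3,f"pics/{n}.png")
cv2.imwrite("pics/s3.png",np.hstack([cv2.imread("pics/a.png"),cv2.imread("pics/b.png")]))
```

```text
[ 0.61723161 -0.21866156  0.16870909] [11.30820122 -1.62213033 -6.10209715] 0.03545130427699261
0.052203410555358834 35.246599316596985 [-1.26151035  0.07127959  6.79131446]
[ 0.61340477 -0.15701214  0.16889062] [ 0.01202633  1.12071004 -0.52120523] 0.051816752982565585 10.2167
```

View pics/s3.png

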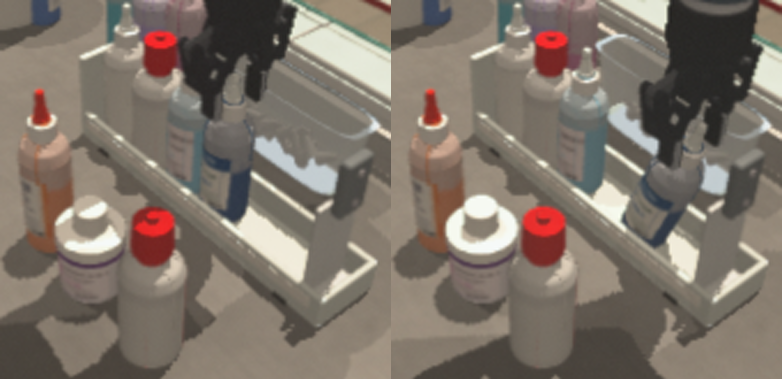

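Right half: bottle 4, at (665,190), leans about 22°, with its foot lagging. It's still held at its shoulder and the stop moved fully. I'll relax the grip and lift only the foot a few mm so it hangs straight, measuring lean from its blue band.

```bash
cat >> h.py <<'E'
def band(c,kind,xp=.588):
    "centroid of the label colour on the vertical plane x=xp -> y,z"
    h=cv2.cvtColor(c["image"],cv2.COLOR_RGB2HSV).astype(int); H,S,V=h[...,0],h[...,1],h[...,2]
    m=(H>102)&(H<125)&(S>105)&(V<190) if kind=="blue" else (H>85)&(H<=102)&(S>45)
    w=np.zeros_like(m); w[180:300,270:380]=1; m&=w
    n,l,st,ce=cv2.connectedComponentsWithStats(m.astype(np.uint8))
    i=1+np.argmax(st[1:,4]); o,d=ray(c,ce[i]); p=o+d*(xp-o[0])/d[0]
    return st[i].tolist(),p[1:].round(4)
E
python3 - <<'E'
from h import *
s=viewer.camera("scene"); s0=dict(s); s0["image"]=cv2.imread("pics/scene0.png")[:,:,::-1]
hsv=cv2.cvtColor(s0["image"],cv2.COLOR_RGB2HSV)
print(hsv[208:222:3,294:304:3].tolist())
print(band(s0,"blue"),band(s,"blue"))
manip.command_gripper(0,20)
p=sensors.get_position(); print(p,sensors.get_width())
manip.servo_line([p[0],p[1],p[2]+.005],rate=.03); s=viewer.camera("scene");print(band(s,"blue"),sensors.get_contact_force(),sensors.get_width())
manip.hold(.5); s=viewer.camera("scene");print(band(s,"blue"),sensors.get_time(),sensors.get_position())
cv2.imwrite("pics/raw4.png",s["image"][:,:,::-1])
E
```

```text
[[[105, 50, 81], [107, 68, 75], [0, 6, 84], [8, 12, 88]], [[30, 8, 94], [105, 63, 81], [109, 89, 69], [108, 89, 69]], [[21, 40, 109], [17, 43, 126], [90, 6, 89], [106, 42, 79]], [[18, 33, 115], [24, 35, 103], [16, 39, 125], [17, 45, 131]], [[18, 28, 110], [17, 40, 126], [17, 39, 123], [18, 43, 131]]]Traceback (most recent call last):
  File "<stdin>", line 5, in <module>
  File "h.py", line 35, in band
    i=1+np.argmax(st[1:,4]); o,d=ray(c,ce[i]); p=o+d*(xp-o[0])/d[0]
        ~~~~~~~~~^^^^^^^^^^
    return _wrapfunc(a, 'argmax', axis=axis, out=out, **kwds)
    return bound(*args, **kwds)
ValueError: attempt to get argmax of an empty sequence
```

```bash
sed -i 's/(H>102)&(H<125)&(S>105)&(V<190)/(H>100)\&(H<118)\&(S>72)\&(V<140)/' h.py
python3 - <<'E'
from h import *
s=viewer.camera("scene"); s0=dict(s); s0["image"]=cv2.imread("pics/scene0.png")[:,:,::-1]
print(band(s0,"blue"),band(s,"blue"),band(s0,"teal"),band(s,"teal"))
manip.command_gripper(0,20)
p=sensors.get_position(); print(p,sensors.get_width())
manip.servo_line([p[0],p[1],p[2]+.005],rate=.03); s=viewer.camera("scene");print(band(s,"blue"),sensors.get_contact_force(),sensors.get_width())
manip.hold(.5); s=viewer.camera("scene");print(band(s,"blue"),sensors.get_time(),sensors.get_position())
crop(s,(205,140,375,305),3.6,"pics/s4.png")
E
```

```text
([299, 209, 6, 5, 21], array([-0.0805,  0.0969])) ([320, 226, 7, 5, 18], array([-0.154 ,  0.0957])) ([287, 198, 9, 24, 60], array([-0.0425,  0.0804])) ([287, 196, 11, 27, 176], array([-0.0505,  0.0845]))
[ 0.61352235 -0.1572046   0.16899319] 0.05242907368070365
([322, 234, 13, 16, 74], array([-0.1772,  0.0718])) [ 0.501004   -0.0271396  -1.50217845] 0.05190168232209751
([322, 234, 13, 16, 76], array([-0.1763,  0.0708])) 11.5 [ 0.61352165 -0.15719874  0.17397641]
```

View pics/s4.png

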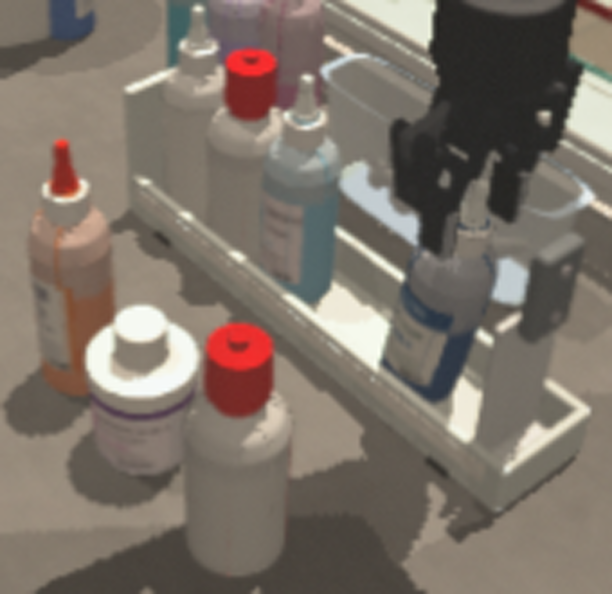

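The lean is down to about 13° and the foot is clear of the floor. I'll shift it right while it hangs, lower it until it touches, ease it left to upright, and release. Bottle 3 gets a lower, firmer grip with its foot just unloaded.

Run:
```python
from h import *
def go(x,y,z,r): manip.servo_line([x,y,z],rate=r)
p=sensors.get_position(); x=p[0]
go(x,p[1]-.020,p[2],.05)
go(x,p[1]-.020,p[2]-.005,.03); print(sensors.get_contact_force())
go(x,p[1]-.003,p[2]-.004,.04); print(sensors.get_contact_force(),band(viewer.camera("scene"),"blue"))
manip.command_gripper(.06); manip.hold(.4); s=viewer.camera("scene"); print(band(s,"blue"))
manip.command_gripper(.085)
q=sensors.get_position(); go(*q[:2],.285,.3)
s,t=viewer.camera("scene"),viewer.camera("top")
print(band(s,"blue"),sensors.get_time())
crop(s,(205,140,375,305),2.3,"pics/a.png");crop(t,(210,130,380,295),2.3,"pics/b.png")
cv2.imwrite("pics/s5.png",np.hstack([cv2.imread("pics/a.png"),cv2.imread("pics/b.png")]))
```

```text
[0.06086596 0.38900903 4.41192406]
[-0.03784964 -0.06128773 -1.75560158] ([325, 236, 11, 16, 64], array([-0.1809,  0.0686]))
([323, 231, 10, 21, 122], array([-0.174 ,  0.0707]))
([324, 233, 9, 19, 89], array([-0.175,  0.068])) 14.7
```

View pics/s5.png

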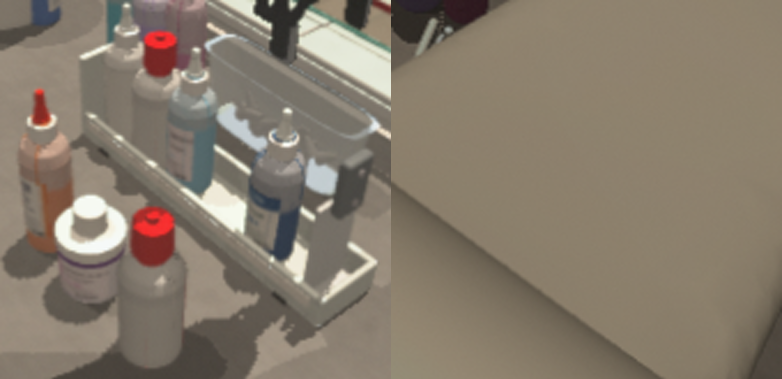

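Bottle 4 now stands upright near the stop, with its spout at left-half (287,113). Next is bottle 3.

Run:
```python
from h import *
def go(x,y,z,r): manip.servo_line([x,y,z],rate=r)
s=viewer.camera("scene"); b4=plane(s,(329.5,188.8),.192); y4=b4[1]+.003; print(b4,y4, band(s,"teal",.5885))
assert -.155<y4<-.12
go(.613,-.0036,.285,.3); go(.613,-.0036,.160,.2)
manip.command_gripper(0,45); print(sensors.get_width(),sensors.get_grip_force(),sensors.get_contact_force())
p=sensors.get_position(); print(p); s=viewer.camera("scene"); print(band(s,"teal"))
go(p[0],p[1],p[2]+.006,.03); print(sensors.get_contact_force())
yt=y4+.059; go(p[0]-.0005,yt,p[2]+.006,.08)
s=viewer.camera("scene"); print("moved",yt-p[1],band(s,"teal"),sensors.get_width())
go(p[0]-.0005,yt,p[2]+.0005,.03); print(sensors.get_contact_force())
manip.command_gripper(.06); manip.command_gripper(.085); manip.hold(.2)
q=sensors.get_position(); go(*q[:2],.285,.3)
s=viewer.camera("scene"); print(band(s,"teal"),band(s,"blue"),sensors.get_time())
cv2.imwrite("pics/raw6.png",s["image"][:,:,::-1])
```

```text
[ 0.60592755 -0.14144651  0.192     ] -0.1384465084084398 ([287, 196, 11, 27, 170], array([-0.0497,  0.0834]))
0.053014442659908824 46.27812445163727 [0.05907484 0.33988007 5.97639269]
[ 0.61405075 -0.00359649  0.16188935]
([286, 196, 12, 27, 183], array([-0.0503,  0.0836]))
[-1.07420369 -0.57580117 -1.39054982]
moved -0.07585001677163938 ([303, 211, 11, 27, 83], array([-0.1134,  0.0763])) 0.05266238358080623
[ 0.41119023  0.92362222 -2.11400584]
([307, 213, 7, 26, 69], array([-0.1148,  0.0792])) ([324, 232, 10, 20, 113], array([-0.1753,  0.0699])) 19.975
```

Run:
```python
from h import *
def go(x,y,z,r): manip.servo_line([x,y,z],rate=r)
go(.433,-.1567,.285,.3); go(.433,-.1567,.160,.2)
manip.command_gripper(0,45); p=sensors.get_position(); print(p,sensors.get_width(),sensors.get_grip_force(),sensors.get_contact_force())
go(*p[:2],p[2]+.02,.1); f0=sensors.get_contact_force(); print("lift",f0,sensors.get_width())
assert .03<sensors.get_width()<.045
go(*p[:2],p[2]+.215,.25)
X,Y=.6155,-.013
go(X,Y,p[2]+.215,.2); go(X,Y,p[2]+.06,.15)
print(sensors.get_position(),sensors.get_contact_force(),sensors.get_time())
s,t=viewer.camera("scene"),viewer.camera("top")
crop(s,(205,140,375,305),2.3,"pics/a.png");crop(t,(210,130,380,295),2.3,"pics/b.png")
cv2.imwrite("pics/s7.png",np.hstack([cv2.imread("pics/a.png"),cv2.imread("pics/b.png")]))
a,b=red(s,(262,150,288,180)); print(a,b)
```

```text
[ 0.43340089 -0.15691044  0.16106296] 0.03597194926255213 44.92019678000361 [-1.28321204  1.31919778  9.20105169]
lift [ 0.1365665   0.6292183  -2.11775402] 0.03568709911206205
[ 0.61616683 -0.01308054  0.22209246] [-1.06786811 -0.04872993 -1.40616203] 25.85
[274.19650655 162.37117904] [268 153  14  20 229]
```

View pics/s7.png

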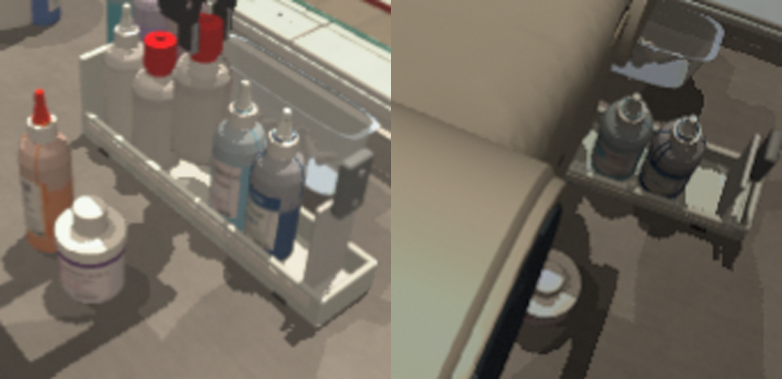

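The loose bottle hangs upright over the gap at left-half (205,100). The twin is at (160,55), and bottles 3 and 4 stand upright to its right. I'll lower it with contact checks.

Run:
```python
from h import *
def go(x,y,z,r): manip.servo_line([x,y,z],rate=r)
X,Y=.6155,-.013
f0=sensors.get_contact_force()
for z in (.206,.196,.186,.178,.174,.171,.169,.1675,.166,.1645):
    go(X,Y,z,.06); f=sensors.get_contact_force()-f0; print(z,sensors.get_position().round(4),f.round(2))
    if f[2]>3 or np.hypot(*f[:2])>8: break
print(sensors.get_time())
```

```text
0.206 [ 0.6151 -0.013   0.2053] [ 0.29 -0.18  0.58]
0.196 [ 0.6151 -0.013   0.1953] [-1.   -0.1   0.52]
0.186 [ 0.6151 -0.013   0.1854] [0.43 0.19 0.07]
0.178 [ 0.6152 -0.013   0.1774] [-0.14  0.38  0.58]
0.174 [ 0.6154 -0.013   0.1738] [-0.5   0.93  0.02]
0.171 [ 0.6154 -0.013   0.1708] [-0.42  0.68 -0.28]
0.169 [ 0.6154 -0.013   0.1689] [-0.98  0.12 -0.14]
0.1675 [ 0.6154 -0.013   0.1674] [0.17 0.46 0.14]
0.166 [ 0.6158 -0.0131  0.1671] [-2.54  0.01  8.32]
28.5167
```

Run:
```python
from h import *
def go(x,y,z,r): manip.servo_line([x,y,z],rate=r)
manip.command_gripper(.05); manip.command_gripper(.085); q=sensors.get_position(); go(*q[:2],.285,.25)
go(.616,-.2187,.285,.3)
s=viewer.camera("scene"); 
print([red(s,b)[0].round(1) for b in((262,150,282,180),(282,158,305,190))],band(s,"blue"),band(s,"teal"))
go(.616,-.2187,.168,.2); manip.command_gripper(0,40); print(sensors.get_width(),sensors.get_position(),sensors.get_contact_force())
p=sensors.get_position(); f0=sensors.get_contact_force()
go(p[0],-.180,p[2],.05)
for y in np.arange(-.176,-.1499,.002):
    go(p[0],y,p[2],.03); f=sensors.get_contact_force()-f0; print(round(y,3),sensors.get_position()[1].round(4),f.round(1))
    if y>-.163 and abs(f[1])>12: break
s=viewer.camera("scene"); print(band(s,"blue"),band(s,"teal"),sensors.get_time())
cv2.imwrite("pics/raw8.png",s["image"][:,:,::-1])
```

```text
[array([274.2, 162.4]), array([292.5, 174.4])] ([324, 232, 10, 20, 109], array([-0.1752,  0.0702])) ([307, 213, 9, 26, 68], array([-0.1152,  0.0777]))
0.0352873709601101 [ 0.61733889 -0.21898592  0.16929232] [4.44811031 0.97856271 5.79090272]
-0.176 -0.1753 [-5.9 -1.2 -0.9]
-0.174 -0.1736 [-7.4 -2.9 -0.3]
-0.172 -0.1718 [-5.7 -5.  -0.6]
-0.17 -0.1699 [-6.7 -4.9 -1. ]
-0.168 -0.1679 [-6.9 -4.5 -0.2]
-0.166 -0.166 [-7.1 -5.9 -0.4]
-0.164 -0.1641 [-6.8 -4.6 -1.4]
-0.162 -0.1621 [-6.2 -5.7  0.5]
-0.16 -0.1602 [-7.2 -5.5 -0.7]
-0.158 -0.1582 [-6.2 -6.   0.3]
-0.156 -0.1565 [-7.  -7.2 -0.6]
-0.154 -0.1549 [-6.8 -8.9 -0.4]
-0.152 -0.1547 [ -7.9 -17.6  -1.7]
([311, 220, 8, 6, 29], array([-0.128 ,  0.0937])) ([301, 209, 7, 25, 41], array([-0.0938,  0.0771])) 36.2583
```

Run:
```python
from h import *
def go(x,y,z,r): manip.servo_line([x,y,z],rate=r)
p=sensors.get_position(); go(p[0],-.1555,p[2],.03); print(sensors.get_position(),sensors.get_contact_force())
manip.command_gripper(.085); q=sensors.get_position(); go(*q[:2],.285,.25)
go(.40,-.33,.33,.3)
s,t=viewer.camera("scene"),viewer.camera("top")
for bs,bt in(((262,150,282,180),(242,140,272,172)),((282,155,303,185),(264,148,295,180))):
    a,sa=red(s,bs); b,sb=red(t,bt); print(a,sa,b,sb,*tri(s,a,t,b))
print(band(s,"blue"),band(s,"teal"),sensors.get_time())
# lean: slope of each label blob's lowest/highest; spouts by bright maxima above necks
g=cv2.cvtColor(s["image"],cv2.COLOR_RGB2GRAY)
from itertools import product
for n,y in(("b3",-.0577),("b4",-.1127)):   # predicted spout tips if upright
    T=np.linalg.inv(s["cam_to_world"]); c=T@[.614,y,.190,1]; u=c[:2]/c[2]; u=u*(1+s["k1"]*(u@u)); px=(u*s["fx"]+[s["cx"],s["cy"]]).round().astype(int)
    w=g[px[1]-6:px[1]+14,px[0]-9:px[0]+10]; print(n,px); print("\n".join(" ".join("%3d"%v for v in r) for r in w))
```

```text
[ 0.61658262 -0.15529514  0.16932016] [ 0.91609801 -1.62869895  4.31500988]
[273.52136752 161.70940171] [267 153  14  19 234] [258.00561798 153.67977528] [251 147  15  14 178] [0.62235742 0.0651578  0.15190088] 0.005954092212038636
[289.59288538 172.13043478] [283 163  15  20 253] [283.56315789 162.11052632] [276 155  16  15 190] [0.62315593 0.00199916 0.15266072] 0.006431388831205856Traceback (most recent call last):
  File "<stdin>", line 9, in <module>
  File "h.py", line 35, in band
    i=1+np.argmax(st[1:,4]); o,d=ray(c,ce[i]); p=o+d*(xp-o[0])/d[0]
        ~~~~~~~~~^^^^^^^^^^
    return _wrapfunc(a, 'argmax', axis=axis, out=out, **kwds)
    return bound(*args, **kwds)
ValueError: attempt to get argmax of an empty sequence
```

The twin and loose caps are now 63 mm apart at equal height. One last numeric check of the slim bottles' spouts, then I hand in.

Run:
```python
from h import *
s,t=viewer.camera("scene"),viewer.camera("top")
s0=dict(s);s0["image"]=cv2.imread("pics/scene0.png")[:,:,::-1]; t0=dict(t);t0["image"]=cv2.imread("pics/top0.png")[:,:,::-1]
def proj(c,p):
    q=np.linalg.inv(c["cam_to_world"])@[*p,1]; u=q[:2]/q[2]; return u*(1+c["k1"]*(u@u))*c["fx"]+[c["cx"],c["cy"]]
G=lambda c:cv2.cvtColor(c["image"],cv2.COLOR_RGB2GRAY)
# match a patch of spout+neck of the start picture in the present one, in both views
for n,y0,y1 in(("b1",.1176,.1205),("b3",-.0034,-.058),("b4",-.0631,-.113)):
    px=[]
    for c0,c in((s0,s),(t0,t)):
        a=proj(c0,(.613,y0,.188)).round().astype(int); e=proj(c,(.613,y1,.188)).round().astype(int)
        tm=G(c0)[a[1]-4:a[1]+15,a[0]-6:a[0]+7] ; w=G(c)[e[1]-14:e[1]+25,e[0]-16:e[0]+17]
        r=cv2.matchTemplate(w,tm,cv2.TM_CCOEFF_NORMED); _,v,_,l=cv2.minMaxLoc(r)
        px.append((e[0]-16+l[0]+6,e[1]-14+l[1]+4)); print(n,"score %.2f"%v,end=" ")
    print(*tri(s,px[0],t,px[1]))
print(sensors.get_time())
```

```text
b1 score 0.91 b1 score 0.89 [0.61167994 0.11940327 0.1887014 ] 0.0017193597370533807
b3 score 0.57 b3 score 0.91 [ 0.6129218  -0.05839992  0.18757741] 0.0031888722947783213
b4 score 0.48 b4 score 0.86 [ 0.61316245 -0.11300462  0.17304251] 0.007710654541073817
38.975
```

```bash
python3 -c "
from rig import manip, viewer, sensors
print(manip.sign_off())"
```

```text
the job is handed in; nothing more can be done
None
```

I handed the job in at about 39 s: the loose bottle stands directly right of its twin (caps about 63 mm apart, same height), the end stop is snug by tab travel (about 0.045–0.049 m) and the tall bottle and jar were not touched, but the two right-hand slim bottles did not purely slide (the end one leaned about 22° while dragged, and I raised both feet a few millimetres), and their final uprightness rests on spout position and row length because the last scene-camera match on them was weak.

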